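# Bring the blender from stop to slow to fast on its interlocked keys

### The arm

A 7-joint arm with a two-finger parallel gripper is mounted at the origin on a cart in front of the work surface, level with it; the furniture and walls round the work are solid. World frame = base frame: x ahead of the robot, y to its left, z up, the work surface at z = 0. Lengths are in m, angles in rad, forces in N, time in s.
With the tool pointing down it reaches from about 0.425 to 0.925 m from the base axis. Payload 6.8 kg.
Tool frame: the origin (TCP) lies at the very end of the fingers, on their centre line; the grasp point (between the pads) lies 19 mm behind it; z points along the fingers, y is the line along which they close (so a half turn about z gives the same grasp; the last joint's range is limited). The gripper opens to 85 mm and grips with 20 to 120 N. Pads are 22 mm wide; open, the fingers measure 114 mm over their backs; the gripper's body (76 mm by 85 mm) begins 54 mm behind the grasp point. The pads swing forward as they close: fully open they stand 13 mm farther back than shut.
Start: joints at [1.005, 0.477, 0.022, 1.555, -0.011, 1.109, -0.083], TCP at [0.298, -0.606, 0.231] pointing down, gripper open.
Joint ranges: [-2.96, 2.96], [-0.34, 2.1], [-1.41, 1.46], [0.24, 2.44], [-1.37, 4.51], [0.17, 1.92], [-2.96, 2.96]. Speed limits (rad/s): [2.39, 2.39, 3.14, 3.14, 3.14, 3.14, 3.14].

### API

Orientations are given as a unit quaternion [w, x, y, z].
In Python, from station import bot gives the robot as it stands.
- The arm moves only by the tool jog_arm, never from a script. Its argument "motion" is a list of rows, each a list of 7 numbers: the turn, a rotation vector about the tool's x, y, z in rad, then the shift along the tool's x, y, z in mm, then the finger opening in mm, from 0 to 85.4. A call has 1 to 10 rows; each row is the pose to reach, as a shift and turn from the pose commanded when the call began, along the tool's axes at that moment; what a row does not reach only later rows make up. A row lasts 1/8 s, in which the tool goes at most 62.5 mm and 10.7 degrees, less where a joint would pass 70% of its speed; a pose out of reach is approached as far as the arm can. A call with a gripper value outside its range is refused whole. The fingers move at their own pace and stop on an object; "grip_force" is the grip in N (left out, the last holds). Time passes only in rows, so rows that repeat a pose let the fingers close. It gives the time, the measured TCP pose, the force, the opening and the grip force at its end, in the units of the state.
- bot.get_obs(): the state, without advancing time (a new reading comes with each control period).
- bot.read_camera(name): name is "scene" or "top"; returns a dict with "pixels" (400x640x3 uint8, red, green, blue), "camera_matrix" (3x3 intrinsics, pixels), "T" (4x4, takes a point from camera to world coordinates). Camera axes: x right, y down, z forward; pixel columns grow to the right and rows downward; lengths in m; the calibration is good to about 2 mm. A picture is of the moment at which its call begins. There is no depth.
- bot.hand_in(): hands the job in; it is judged then, once.
Trained networks look in a picture, given as the dict that the camera call returned (one of the last four; its "shot" number tells which), for a name from the list of things; names that differ only in an ending like _2 or _b are one class to them, and where a whole thing is asked for, a point or a joint stands for the part that bears it (a point fixed in the world has none). Each returns a list of dicts, best first, with "score" (0 to 1); they miss things now and then, are a little off and sometimes report something else, mostly with a low value. They report only what shows in the picture. A call takes as long as a camera call.
- bot.spot_in(thing, picture): "xy" ([column, row] in pixels, amid what is visible of it).
- bot.tip_of(thing, picture): "xy" ([column, row] in pixels: a listed point, or the origin of a listed thing).
The state is a dict: "t": time; "q": joint angles; "joint_vel": joint speeds; "joint_torque": joint torques, N m; "eef_pos": TCP position; "tool_rot": TCP orientation; "contact_force": force on the tool from outside, world axes, zero at the start; "torque": the same for the moment, N m; "gripper_width": opening from 0.0 (shut) to 1.0 (fully open); "grasp_force": force on a finger pad.
Only numpy, scipy, OpenCV 4.12 (cv2) and the standard library are available. Lean on these libraries where they do the work, as an engineer would, in place of code of your own. Each camera call takes 0.05 s, during which the arm holds its last target. There are 200 camera calls.

### The job

The blender's red stop key is down. Start it up in steps: press the yellow (slow) key fully home until it locks and the red key pops up, let go so that it stays down by itself, and only then press the blue (fast) key home in the same way, so that in the end the blue key alone is down and nothing touches it. Feel for the stop rather than forcing the keys, leave the green key alone, and do not shift the coffee mug, the tub or the salt shaker.

Things in the scene. Friction and masses are not known exactly. Their poses are not given: they have to be found in the camera images.
- blender: White table blender, fixed to the worktop, 215 deep x 236 wide x 380 mm high with its clear jar. Origin: centre of its underside. Its own -x axis points out of its front, +y along its key row, z up. Four coloured keys stand in a row low on the front, centres at y -78, -26, 26 and 78 mm; which colour is in which place differs from start to start.
- panel (a point): Centre of the black key panel, at x -69, y 0, z 64 mm in the blender's frame, axes parallel to the blender's. The panel slopes 35 deg from level, facing up and to the front. The keys move square to it: pressed, they go along (0.574, 0, -0.819) in these axes.
- visor_edge (a point): Middle of the lower front edge of the visor, at x -89, z 180 mm in the blender's frame. The visor, 26 mm thick, spans the full width and hangs right over the keys, 95 mm above their faces: fingers can come only from the front, tilted from vertical about like the panel's normal (35 deg).
- key_red (a joint): How far the red key (stop) is pressed, in m: 0 fully up, growing as it goes down; sprung to come up. Starts locked down. The four keys are an interlocked bank on one hidden latch bar. Pressing a key pushes the bar aside, which lets the key that was down pop up; only deeper does the pressed key snap under its hook and stay down when let go.
- key_red_face (a point): Centre of the red key's flat top face (face 34 mm along the row x 60 mm up the slope; it stands 26 mm out of the panel when up). Moves with the key; axes parallel to the blender's.
- key_yellow (a joint): How far the yellow key (slow) is pressed, in m: 0 fully up, growing as it goes down; sprung to come up. Starts up. Locks at 9 to 18 mm; a firm, rubber-backed stop (12 N per mm) comes 2 mm deeper; the depth cannot be seen, differs from start to start and is the same for yellow, green and blue. So press until the firm stop is felt (10 to 12 N), not to a set depth; 25 N is too hard.
- key_yellow_face (a point): Centre of the yellow key's flat top face (face 34 mm along the row x 60 mm up the slope; it stands 26 mm out of the panel when up). Moves with the key; axes parallel to the blender's.
- key_green (a joint): How far the green key (medium) is pressed, in m: 0 fully up, growing as it goes down; sprung to come up. Starts up.
- key_green_face (a point): Centre of the green key's flat top face (face 34 mm along the row x 60 mm up the slope; it stands 26 mm out of the panel when up). Moves with the key; axes parallel to the blender's.
- key_blue (a joint): How far the blue key (fast) is pressed, in m: 0 fully up, growing as it goes down; sprung to come up. Starts up. Locks and stops like the yellow key. Resistance: 1 to 2 N at first, up to 5 to 8 N while the bar is pushed, less again past the hook, then the stop. A key let go too early comes up again and may leave no key down; it can be pressed again.
- key_blue_face (a point): Centre of the blue key's flat top face (face 34 mm along the row x 60 mm up the slope; it stands 26 mm out of the panel when up). Moves with the key; axes parallel to the blender's.
- mug_coffee: White mug of coffee, loose bystander, 84 x 122 x 94 mm high, to the left; origin at the centre of its underside.
- tub: Small yoghurt tub, loose bystander, 72 mm wide, 72 mm high, to the right; origin at the centre of its underside.
- mill: White salt shaker with grey top, loose bystander, 44 mm wide, 90 mm high, to the right; origin at the centre of its underside.

How it is judged:
By the outcome, as a careful person would: the job done as asked, in the order asked, and still so for the second after the job is handed in, with the robot touching nothing.
It also fails if it takes over 40 s, if anything falls off the work surface, if the arm or the gripper's body presses on something with over 40 N, if the wrist force passes 120 N, or if a joint passes its speed limit or range.

## Working session

There is one attempt and no reset: what is moved stays moved. The work goes in short steps, Python scripts to look and compute and a tool call to move; the robot and the scene stay as the last step left them, time stands still between calls to the robot, and variables do not carry over. Pictures are saved under pics/ and viewed, at most 10 in all, crops included, and the job is handed in when it is done.

Besides the shell and the picture viewer there is one more tool, called after "Request:" as name([rows], argument=value, ...), one row to a line, values as JSON. jog_arm: Moves the arm, as the interface text tells. Its arguments: {"type":"object","properties":{"motion":{"type":"array"},"grip_force":{"type":"number"}},"required":["motion"]}

```bash
mkdir -p pics; cat > h.py <<'E'
import numpy as np, cv2
from station import bot
from scipy.spatial.transform import Rotation as R
def ray(p,xy):
    K=np.array(p["camera_matrix"]);T=np.array(p["T"])
    d=T[:3,:3]@np.linalg.solve(K,[xy[0],xy[1],1.]);return T[:3,3],d/np.linalg.norm(d)
def proj(p,X):
    T=np.linalg.inv(np.array(p["T"]));c=T[:3,:3]@X+T[:3,3];u=np.array(p["camera_matrix"])@c;return u[:2]/u[2]
E
python3 - <<'E'
from h import *
np.set_printoptions(precision=4,suppress=True)
o=bot.get_obs();print(o["t"],o["eef_pos"],o["tool_rot"],o["contact_force"],o["gripper_width"])
for n in("scene","top"):
    p=bot.read_camera(n);cv2.imwrite(f"pics/{n}0.png",p["pixels"][...,::-1])
    print(n,np.array(p["T"]),p["camera_matrix"])
    for t in("blender","panel","visor_edge","key_red_face","key_yellow_face","key_green_face","key_blue_face","mug_coffee","tub","mill"):
        print(t,[(np.round(r["xy"],1),round(r["score"],2)) for r in bot.tip_of(t,p)[:2]])
E
```

```text
0.0 [ 0.298  -0.605   0.2303] [-0.0009  0.9739  0.2269 -0.0003] [-0.336   0.3463 -0.7964] 1.0018908484914806
scene [[-0.3165 -0.5394  0.7803 -0.1706]
 [-0.9483  0.2009 -0.2458  0.2169]
 [-0.0242 -0.8178 -0.5751  0.6964]
 [ 0.      0.      0.      1.    ]] [[378.0829   0.     323.5787]
 [  0.     378.0829 204.3412]
 [  0.       0.       1.    ]]
blender [(array([302.1, 233. ]), 0.76)]
panel []
visor_edge [(array([299. , 198.4]), 0.64)]
key_red_face [(array([326.3, 225.7]), 0.74)]
key_yellow_face [(array([270.3, 227.4]), 0.77)]
key_green_face [(array([290.4, 224.4]), 0.81)]
key_blue_face [(array([310.7, 225.9]), 0.5)]
mug_coffee [(array([180.8, 279. ]), 0.8)]
tub [(array([458.1, 223. ]), 0.9)]
mill [(array([417.2, 193.8]), 0.66)]
top [[-0.4009 -0.7274  0.557  -0.2981]
 [-0.916   0.328  -0.2309  0.3577]
 [-0.0148 -0.6028 -0.7978  1.3989]
 [ 0.      0.      0.      1.    ]] [[467.3875   0.     321.4536]
 [  0.     467.3875 192.4445]
 [  0.       0.       1.    ]]
blender [(array([307. , 203.7]), 0.97)]
panel [(array([306. , 207.4]), 0.93)]
visor_edge [(array([307.5, 191.7]), 0.61)]
key_red_face [(array([332. , 202.2]), 0.69)]
key_yellow_face [(array([286.9, 211.2]), 0.75)]
key_green_face [(array([295. , 204.9]), 0.58)]
key_blue_face [(array([316.3, 201.9]), 0.62)]
mug_coffee []
tub [(array([427.5, 186.6]), 0.93)]
mill [(array([397.8, 158.8]), 0.47)]
```

```bash
python3 - <<'E'
import cv2
a=cv2.imread('pics/scene0.png');b=cv2.imread('pics/top0.png')
cv2.imwrite('pics/s1.png',cv2.resize(a[110:310,220:380],None,fx=3,fy=3,interpolation=cv2.INTER_CUBIC))
cv2.imwrite('pics/t1.png',cv2.resize(b[110:260,240:390],None,fx=4,fy=4,interpolation=cv2.INTER_CUBIC))
E
```

```text
(no output)
```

View pics/scene0.png

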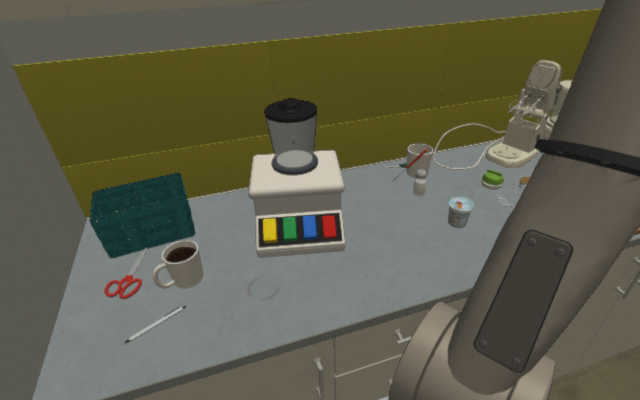

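View pics/s1.png

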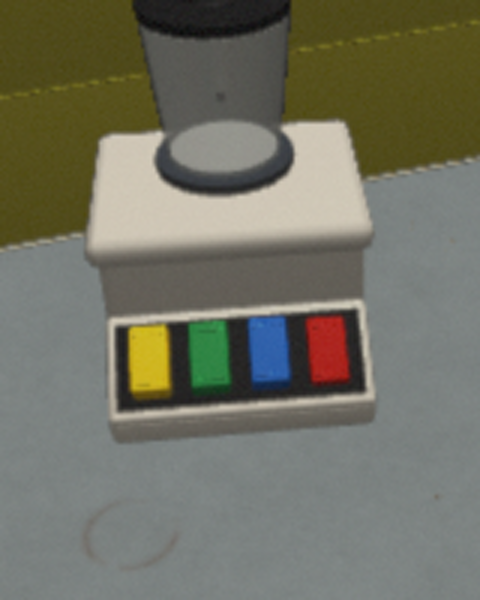

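View pics/t1.png

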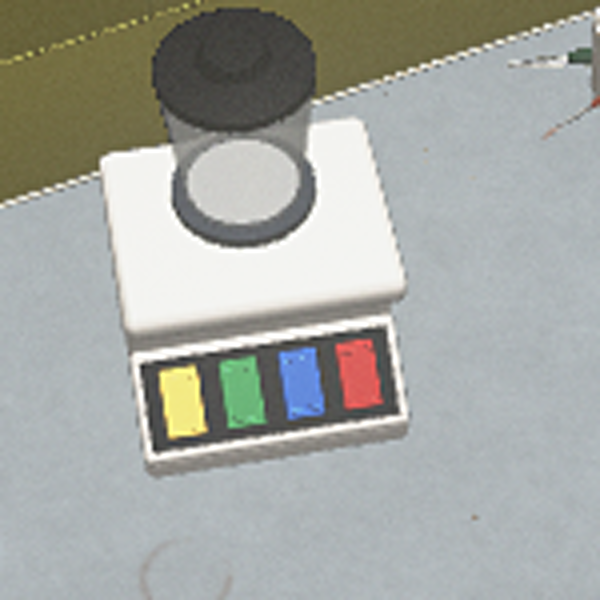

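The scene shows the keys left to right as yellow, green, blue, red at (270,228), (290,228), (310,227) and (328,226). Red is down. The mug is at (183,265), the tub at (459,212) and the shaker at (420,183).

```bash
cat >> h.py <<'E'
KY=dict(yellow=.078,green=.026,blue=-.026,red=-.078)
N=np.array([-.574,0,.819]); PC=np.array([-.069,0,.064]); S=np.array([.819,0,.574])
def face(k,dep=0.,s=0.): return PC+[0,KY[k],0]+N*(.026-dep)+S*s
def B(v,X): return R.from_euler('z',v[2]).apply(X)+[v[0],v[1],0]
E
python3 - <<'E'
from h import *
from scipy.optimize import least_squares
np.set_printoptions(precision=4,suppress=True)
hue=dict(yellow=(22,35),green=(50,80),blue=(100,125),red=(0,8))
obs=[]
for n in("scene","top"):
    p=bot.read_camera(n);hsv=cv2.cvtColor(p["pixels"],cv2.COLOR_RGB2HSV)
    for k in KY:
        r=bot.tip_of(f"key_{k}_face",p)[0]["xy"]
        m=cv2.inRange(hsv,(hue[k][0],140,60),(hue[k][1],255,255))
        if k=='red': m|=cv2.inRange(hsv,(172,140,60),(180,255,255))
        w=np.zeros_like(m);x,y=np.round(r).astype(int);w[y-20:y+20,x-13:x+13]=1;m*=w
        if k in('yellow','green','blue') :
            vv=hsv[...,2][m>0]; m[hsv[...,2]<0.8*np.median(vv)]=0
        ys,xs=np.nonzero(m);c=[xs.mean(),ys.mean()]
        print(n,k,len(xs),np.round(r,1),np.round(c,1));obs.append((p,k,c,r))
def res(v,idx=2):
    return np.concatenate([proj(p,B(v,face(k,v[3] if k=='red' else 0)))-np.array(o) for p,k,*o_ in obs for o in [o_[idx-2]]])
for idx in(2,3):
    f=least_squares(lambda v:np.append(res(v,idx),(v[3]-.013)*300),[.7,0,0,.013],loss='soft_l1');print(f.x,res(f.x,idx).reshape(-1,2))
    v=f.x;np.save(f"v{idx}.npy",v)
p=obs[0][0]
for t in("mug_coffee","tub","mill"):
    c,d=ray(p,bot.tip_of(t,p)[0]["xy"]);print(t,c-d*c[2]/d[2])
E
```

```text
scene yellow 262 [270.2 225.3] [269.1 228.9]
scene green 250 [288.4 226.2] [289.2 227.4]
scene blue 249 [308.6 225.6] [309.1 225.8]
scene red 312 [326.7 227.1] [328.8 226.2]
top yellow 0 [286.5 209.3] [nan nan]
top green 0 [330.2 201.7] [nan nan]
top blue 0 [397.7 159.5] [nan nan]
top red 141 [330.  204.1] [329.2 203.2]
  return _methods._mean(a, axis=axis, dtype=dtype,
  ret = ret.dtype.type(ret / rcount)
<stdin>:15: RuntimeWarning: Mean of empty slice.
Traceback (most recent call last):
ValueError: Residuals are not finite in the initial point.
```

```bash
cat > fit.py <<'E'
from h import *
from scipy.optimize import least_squares
np.set_printoptions(precision=4,suppress=True)
hue=dict(yellow=(20,36),green=(50,85),blue=(98,125),red=(-8,8))
W=dict(scene=(205,255,250,345),top=(185,228,270,345))
obs=[]
for n in W:
    p=bot.read_camera(n);hsv=cv2.cvtColor(p["pixels"],cv2.COLOR_RGB2HSV).astype(int)
    a,b,c,d=W[n];h=hsv[a:b,c:d]
    for k in KY:
        lo,hi=hue[k];H=(h[...,0]+20)%180-20
        m=(H>=lo)&(H<=hi)&(h[...,1]>100)&(h[...,2]>60)
        m=cv2.morphologyEx(m.astype(np.uint8),cv2.MORPH_OPEN,np.ones((3,3)))
        l,lab,st,ce=cv2.connectedComponentsWithStats(m);i=1+np.argmax(st[1:,4]);m=lab==i
        v=h[...,2];m&=v>.85*np.median(v[m])
        ys,xs=np.nonzero(m);o=np.array([xs.mean()+c,ys.mean()+a]);print(n,k,len(xs),o);obs.append((p,k,o))
def res(v): return np.concatenate([proj(p,B(v,face(k,v[3] if k=='red' else 0)))-o for p,k,o in obs])
f=least_squares(lambda v:np.append(res(v),(v[3]-.013)*300),[.7,0,0,.013],loss='soft_l1')
print(f.x);print(res(f.x).reshape(-1,2));np.save("v.npy",f.x)
p=obs[0][0]
for t in("mug_coffee","tub","mill"):
    r=bot.tip_of(t,p)
    if r: c,d=ray(p,r[0]["xy"]);print(t,c-d*c[2]/d[2])
for p in(obs[0][0],obs[4][0]):
    im=p["pixels"][...,::-1].copy();P=lambda X:tuple(int(round(q*16)) for q in proj(p,B(f.x,np.array(X)))*4)
    im=cv2.resize(im,None,fx=4,fy=4)
    def poly(L): cv2.polylines(im,[np.array([P(X) for X in L])],True,(255,0,255),1,cv2.LINE_AA,4)
    for k in KY:
        c=face(k,f.x[3] if k=='red' else 0);poly([c+S*i*.03+[0,j*.017,0] for i,j in((1,1),(1,-1),(-1,-1),(-1,1))])
    poly([(-.089,-.118,.18),(-.089,.118,.18),(-.089,.118,.206),(-.089,-.118,.206)])
    c=np.array(P((-.08,0,.1)))//16;out=im[max(c[1]-250,0):c[1]+200,c[0]-250:c[0]+250]
    cv2.imwrite(f"pics/ov{p['shot']}.png",out);print(p['shot'],out.shape)
E
python3 fit.py; python3 -c "
import cv2,glob,numpy as np
L=[cv2.imread(f)[:450,50:450] for f in sorted(glob.glob('pics/ov*.png'))];cv2.imwrite('pics/both.png',np.hstack(L))"
```

```text
scene yellow 258 [269.0736 228.8915]
scene green 246 [289.2846 227.1667]
scene blue 243 [309.1646 225.8272]
scene red 235 [328.7957 225.8213]
top yellow 155 [285.1613 209.9742]
top green 105 [300.4381 208.4952]
top blue 145 [314.8966 205.1379]
top red 142 [329.2042 203.2183]
[ 0.6658  0.0274 -0.2301  0.0128]
[[ 0.2706  0.2625]
 [ 0.1952  0.4505]
 [ 0.3201  0.2631]
 [ 0.3356  0.1661]
 [-0.414  -0.0314]
 [-0.719  -0.9269]
 [-0.3     0.0709]
 [-0.2232 -0.2733]]
mug_coffee [0.5808 0.3558 0.    ]
tub [ 0.5457 -0.4177  0.    ]
mill [ 0.7218 -0.3881  0.    ]
5 (450, 500, 3)
6 (450, 500, 3)
```

View pics/both.png

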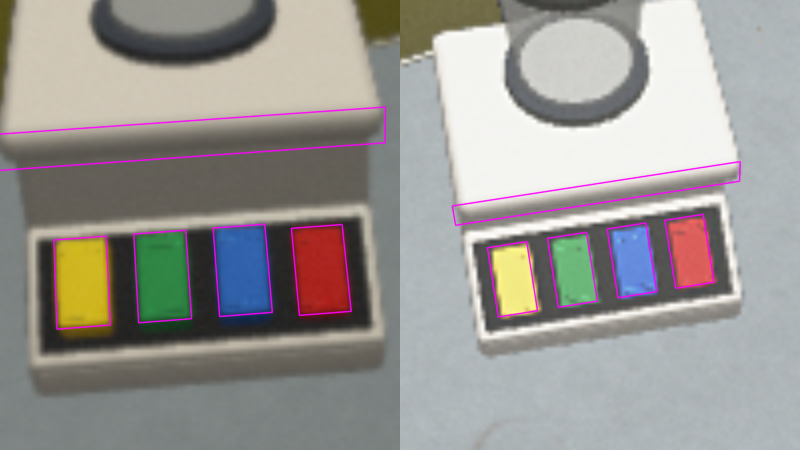

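```bash
cat >> h.py <<'E'
def goal(k,off,s=-.010,v=None):
    v=np.load("v.npy") if v is None else v
    z=-N;y=S;x=np.cross(y,z);M=np.c_[x,y,z];M/=np.linalg.norm(M,axis=0)
    return B(v,face(k,0,s)+N*off),R.from_euler('z',v[2])*R.from_matrix(M)
def cur():
    o=bot.get_obs();q=o["tool_rot"];return o,np.array(o["eef_pos"]),R.from_quat([q[1],q[2],q[3],q[0]])
def rel(P,Q,p,q): return np.round((q.inv()*Q).as_rotvec(),3),np.round(q.inv().apply(P-p)*1000,1)
E
python3 - <<'E'
from h import *
o,p,q=cur()
for k in KY: print(k,goal(k,0)[0])
P,Q=goal('yellow',.06);print(P,rel(P,Q,p,q))
print(rel(np.array([.45,-.25,.28]),Q,p,q), np.degrees((q.inv()*Q).magnitude()))
E
```

```text
yellow [0.59389338 0.12435252 0.079554  ]
green [0.58203358 0.07372303 0.079554  ]
blue [0.57017378 0.02309354 0.079554  ]
red [ 0.55831399 -0.02753595  0.079554  ]
[0.56036108 0.13220735 0.128694  ] (array([-0.571,  0.27 , -0.855]), array([ 561.1, -546. ,  102.6]))
(array([-0.571,  0.27 , -0.855]), array([ 293.2, -251.9,  -48.7])) 60.86293650748653
```

Request:
jog_arm([
  [-0.09,0.04,-0.14,49,-42,-8,0],
  [-0.19,0.09,-0.285,98,-84,-16,0],
  [-0.285,0.135,-0.43,147,-126,-24,0],
  [-0.38,0.18,-0.57,196,-168,-32,0],
  [-0.475,0.225,-0.71,245,-210,-40,0],
  [-0.571,0.27,-0.855,293,-252,-49,0],
  [-0.571,0.27,-0.855,293,-252,-49,0],
  [-0.571,0.27,-0.855,293,-252,-49,0],
], grip_force=40)

```text
t: 2.85
eef_pos: [0.4502, -0.249, 0.2809]
tool_rot: [0.236, 0.746, 0.593, 0.187]
contact_force: [0.1, -0.9, -0.1]
gripper_width: 0.001
grasp_force: 0.0
```

```bash
python3 - <<'E'
from h import *
o,p,q=cur();print(o["t"],p,o["q"],o["gripper_width"],o["contact_force"])
for f in(.12,.04):
    P,Q=goal('yellow',f);print(P,rel(P,Q,p,q))
E
```

```text
2.85 [ 0.45016873 -0.24903741  0.28091247] [ 0.90482994 -0.07084443 -0.4040445   2.26998886 -0.49715825  0.38152904
  0.67744286] 0.0007633006711016871 [ 0.14609915 -0.89082786 -0.11596252]
[0.52682878 0.14006219 0.177834  ] (array([ 0.001, -0.001,  0.003]), array([396.5, -69.7,  76.5]))
[0.57153851 0.12958908 0.112314  ] (array([ 0.001, -0.001,  0.003]), array([396.4, -69.8, 156.5]))
```

Request:
jog_arm([
  [0,0,0,56,-10,0,0],
  [0,0,0,112,-20,0,0],
  [0,0,0,168,-30,10,0],
  [0,0,0,224,-40,30,0],
  [0,0,0,280,-50,60,0],
  [0,0,0,336,-60,90,0],
  [0,0,0,396,-70,115,0],
  [0,0,0,396,-70,136,0],
  [0,0,0,396,-70,136,0],
])

```text
t: 3.98
eef_pos: [0.4926, 0.0209, 0.1737]
tool_rot: [0.23, 0.753, 0.593, 0.17]
contact_force: [0.8, -1.3, 0.3]
gripper_width: -0.0
grasp_force: 0.0
```

```bash
python3 - <<'E'
from h import *
o,p,q=cur();print(o["t"],p,o["q"],o["contact_force"],q.inv().apply(o["contact_force"]))
P,Q=goal('yellow',0);print(P,rel(P,Q,p,q))
c=bot.read_camera("scene");im=c["pixels"][...,::-1]
cv2.imwrite("pics/pre.png",cv2.resize(im[90:290,200:400],None,fx=3,fy=3,interpolation=cv2.INTER_CUBIC))
E
```

```text
3.975 [0.49263601 0.0209133  0.17369394] [ 0.70401621  0.23159632 -1.16814895  2.37504326  1.31060399  0.58104095
 -1.75509646] [ 0.8276746  -1.28327142  0.31641912] [-1.05408016  1.09192991  0.35854697]
[0.59389338 0.12435252 0.079554  ] (array([-0.031,  0.02 ,  0.001]), array([126.2,  11.2, 117.3]))
```

View pics/pre.png

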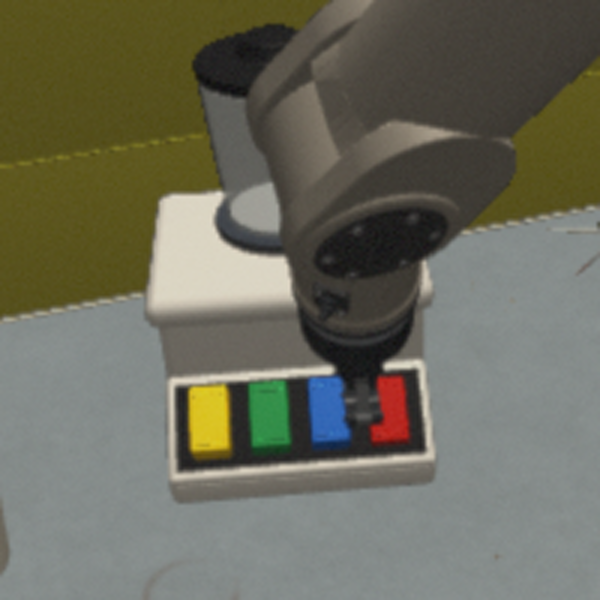

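The fingers stand in front of the blue/red gap, near (345,225) in the full image, clear of the keys. The move lagged while the wrist reconfigured, so I'll finish it sideways at this standoff.

Request:
jog_arm([
  [-0.03,0.02,0,30,4,0,0],
  [-0.03,0.02,0,60,8,0,0],
  [-0.03,0.02,0,95,11,0,0],
  [-0.03,0.02,0,126,11,0,0],
  [-0.03,0.02,0,126,11,0,0],
  [-0.03,0.02,0,126,11,0,0],
])

```text
t: 4.78
eef_pos: [0.53, 0.1419, 0.1775]
tool_rot: [0.234, 0.746, 0.595, 0.186]
contact_force: [0.2, -0.5, 0.0]
gripper_width: 0.003
grasp_force: 0.0
```

```bash
cat > s.py <<'E'
import sys
from h import *
np.set_printoptions(precision=4,suppress=True)
o,p,q=cur();print(o["t"],p,np.array(o["q"]),"Ftool",q.inv().apply(o["contact_force"]))
for k in sys.argv[1:]:
    P,Q=goal(k,0);print(k,P,rel(P,Q,p,q))
E
python3 s.py yellow blue
```

```text
4.775 [0.53   0.1419 0.1775] [ 0.3712  0.4074 -1.169   2.2423  1.3548  0.8673 -1.9478] Ftool [-0.4961  0.2488  0.1235]
yellow [0.5939 0.1244 0.0796] (array([-0.004, -0.001,  0.004]), array([ -2.6,  -1.5, 118.2]))
blue [0.5702 0.0231 0.0796] (array([-0.004, -0.001,  0.004]), array([-106.6,   -1.9,  118.1]))
```

Request:
jog_arm([
  [0,0,0,-3,-1,30,0],
  [0,0,0,-3,-1,60,0],
  [0,0,0,-3,-1,85,0],
  [0,0,0,-3,-1,105,0],
  [0,0,0,-3,-1,110,0],
  [0,0,0,-3,-1,110,0],
])

```text
t: 5.52
eef_pos: [0.5895, 0.1255, 0.0873]
tool_rot: [0.234, 0.746, 0.595, 0.186]
contact_force: [0.2, 0.2, -0.1]
gripper_width: 0.003
grasp_force: 0.0
```

```bash
python3 s.py yellow; python3 - <<'E'
from h import *
L=[]
for n,(a,b,c,d) in dict(scene=(150,270,220,370),top=(140,240,250,375)).items():
    L.append(cv2.resize(bot.read_camera(n)["pixels"][a:b,c:d,::-1],(400,320),interpolation=cv2.INTER_CUBIC))
cv2.imwrite("pics/near.png",np.hstack(L))
E
```

```text
5.525 [0.5895 0.1255 0.0873] [ 0.2793  0.6499 -0.9973  2.2007  1.6594  0.9036 -2.0978] Ftool [0.2204 0.0859 0.1411]
yellow [0.5939 0.1244 0.0796] (array([-0.003, -0.002,  0.004]), array([-0.1, -0.7,  8.9]))
```

View pics/near.png

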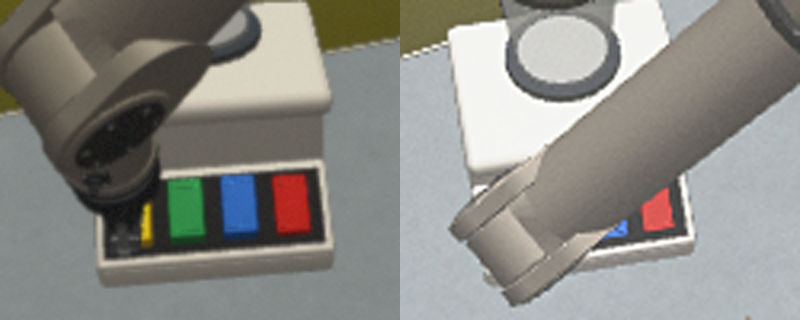

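The fingers cover the yellow key, with its right edge showing at crop pixel (146,225). The other keys are free, and so is the visor. Now pressing.

Request:
jog_arm([
  [0,0,0,0,0,5,0],
  [0,0,0,0,0,9,0],
  [0,0,0,0,0,12,0],
  [0,0,0,0,0,14,0],
  [0,0,0,0,0,14,0],
])

```text
t: 6.25
eef_pos: [0.5969, 0.1252, 0.0752]
tool_rot: [0.234, 0.746, 0.595, 0.186]
contact_force: [-3.6, 1.4, -0.1]
gripper_width: -0.001
grasp_force: 1.1
```

```bash
python3 s.py yellow; python3 - <<'E'
from h import *
p=bot.read_camera("scene");print(proj(p,cur()[1]))
E
```

```text
6.25 [0.5969 0.1252 0.0752] [ 0.2709  0.6805 -0.9796  2.1905  1.6926  0.9069 -2.1098] Ftool [ 0.531  -3.22   -2.0979]
yellow [0.5939 0.1244 0.0796] (array([-0.004, -0.004,  0.006]), array([-1.5,  0.3, -5.2]))
[269.12546315 233.56904454]
```

```bash
python3 - <<'E'
from h import *
o,p,q=cur();print(o["contact_force"],"Mtool",q.inv().apply(o["torque"]),q.inv().apply(o["contact_force"]),o["joint_torque"],o["grasp_force"])
E
```

```text
[-3.43375189  1.53368547 -1.55907224] Mtool [ 1.05396342  0.16473226 -0.01568219] [ 0.73553315 -3.91858055 -0.82296224] [ 1.26970265e+00 -4.79532945e+01 -1.15274012e+01 -1.65276432e+01
  2.04124779e+00  1.85289167e+00  8.28465214e-03] 1.0396742867123976
```

Request:
jog_arm([
  [0,0,0,1,-4,0,0],
  [0,0,0,1,-4,0,0],
  [0,0,0,1,-4,0,0],
])

```text
t: 6.68
eef_pos: [0.5948, 0.1265, 0.0736]
tool_rot: [0.234, 0.746, 0.595, 0.187]
contact_force: [0.1, -0.0, 1.3]
gripper_width: -0.005
grasp_force: 0.9
```

```bash
python3 - <<'E'
from h import *
o,p,q=cur();print(o["contact_force"],"Mtool",q.inv().apply(o["torque"]),q.inv().apply(o["contact_force"]))
E
python3 s.py yellow
```

```text
[ 0.09303854 -0.01293632  1.26845007] Mtool [ 0.39781337  0.03226455 -0.05574674] [ 0.0076924   0.80204539 -0.98714392]
6.675 [0.5948 0.1265 0.0736] [ 0.2655  0.6833 -0.9795  2.1949  1.6985  0.9129 -2.122 ] Ftool [ 0.0077  0.802  -0.9871]
yellow [0.5939 0.1244 0.0796] (array([-0.003, -0.003,  0.005]), array([-2.3,  3.1, -5.1]))
```

Request:
jog_arm([
  [0,0,0,1,0,1,0],
  [0,0,0,2,0,2,0],
  [0,0,0,2,0,3,0],
  [0,0,0,2,0,3,0],
])

```text
t: 7.18
eef_pos: [0.5967, 0.1268, 0.0708]
tool_rot: [0.235, 0.746, 0.594, 0.186]
contact_force: [-1.0, -1.5, 3.1]
gripper_width: -0.006
grasp_force: 1.3
```

```bash
cat >> s.py <<'E'
print("Mtool",q.inv().apply(o["torque"]))
E
python3 s.py yellow
```

```text
7.175 [0.5967 0.1268 0.0708] [ 0.2608  0.691  -0.9749  2.1907  1.7029  0.9172 -2.1242] Ftool [-1.7067  1.2306 -2.9539]
yellow [0.5939 0.1244 0.0796] (array([-0.003, -0.001,  0.005]), array([-3. ,  3.2, -8.4]))
Mtool [ 0.5111 -0.4477 -0.0125]
```

Request:
jog_arm([
  [0,0,0,-1,0,1,0],
  [0,0,0,-1,0,2,0],
  [0,0,0,-1,0,2,0],
])

```text
t: 7.55
eef_pos: [0.5977, 0.1268, 0.0693]
tool_rot: [0.234, 0.746, 0.595, 0.187]
contact_force: [-1.3, -0.9, 2.4]
gripper_width: -0.0
grasp_force: 1.2
```

```bash
python3 s.py yellow
```

```text
7.55 [0.5977 0.1268 0.0693] [ 0.2615  0.6947 -0.9731  2.1898  1.7089  0.9154 -2.1257] Ftool [-1.1401  0.4748 -2.5865]
yellow [0.5939 0.1244 0.0796] (array([-0.003, -0.003,  0.005]), array([ -3.2,   3.3, -10.3]))
Mtool [ 0.356  -0.3893  0.0155]
```

Request:
jog_arm([
  [0,0,0,-1,0,1,0],
  [0,0,0,-1,0,2,0],
  [0,0,0,-1,0,2,0],
])

```text
t: 7.92
eef_pos: [0.5986, 0.1263, 0.0678]
tool_rot: [0.234, 0.746, 0.595, 0.187]
contact_force: [-0.2, 1.5, 2.0]
gripper_width: 0.004
grasp_force: 1.0
```

```bash
python3 s.py yellow
```

```text
7.925 [0.5986 0.1263 0.0678] [ 0.2624  0.6981 -0.9713  2.1893  1.7145  0.914  -2.127 ] Ftool [ 1.437  0.672 -1.962]
yellow [0.5939 0.1244 0.0796] (array([-0.003, -0.004,  0.005]), array([ -2.9,   3.3, -12. ]))
Mtool [ 0.4666  0.3315 -0.0008]
```

Request:
jog_arm([
  [0,0,0,0,0,1,0],
  [0,0,0,0,0,2,0],
  [0,0,0,0,0,2,0],
])

```text
t: 8.3
eef_pos: [0.5995, 0.1254, 0.0659]
tool_rot: [0.234, 0.746, 0.595, 0.186]
contact_force: [-0.7, 2.7, 2.2]
gripper_width: -0.003
grasp_force: 1.0
```

```bash
python3 s.py yellow
```

```text
8.3 [0.5995 0.1254 0.0659] [ 0.2618  0.7022 -0.9682  2.1882  1.7186  0.9148 -2.1284] Ftool [ 2.4475  0.2221 -2.5547]
yellow [0.5939 0.1244 0.0796] (array([-0.003, -0.003,  0.005]), array([ -2.2,   3.5, -14.2]))
Mtool [ 0.5106  0.3678 -0.0878]
```

Request:
jog_arm([
  [0,0,0,0.5,0,1,0],
  [0,0,0,0.5,0,2,0],
  [0,0,0,0.5,0,2,0],
])

```text
t: 8.68
eef_pos: [0.6006, 0.1252, 0.0643]
tool_rot: [0.235, 0.746, 0.595, 0.186]
contact_force: [-2.4, -0.2, 3.8]
gripper_width: 0.001
grasp_force: 2.3
```

```bash
python3 s.py yellow
```

```text
8.675 [0.6006 0.1252 0.0643] [ 0.2602  0.7064 -0.9657  2.1863  1.7223  0.9165 -2.1297] Ftool [-0.7548  0.2953 -4.468 ]
yellow [0.5939 0.1244 0.0796] (array([-0.003, -0.002,  0.005]), array([ -2.3,   3.5, -16.1]))
Mtool [ 0.6266 -0.1909  0.0367]
```

Bar resistance is rising at 16 mm nominal, so finer steps from here.

Request:
jog_arm([
  [0,0,0,0,0,1,0],
  [0,0,0,0,0,2,0],
  [0,0,0,0,0,2,0],
])

```text
t: 9.05
eef_pos: [0.6012, 0.1251, 0.0632]
tool_rot: [0.235, 0.746, 0.595, 0.186]
contact_force: [-9.5, -1.4, 13.1]
gripper_width: -0.0
grasp_force: 7.9
```

```bash
python3 s.py yellow
```

```text
9.05 [0.6012 0.1251 0.0632] [ 0.2595  0.7094 -0.9645  2.1856  1.7261  0.9181 -2.1311] Ftool [ -3.4835   0.0996 -15.8699]
yellow [0.5939 0.1244 0.0796] (array([-0.002, -0.002,  0.006]), array([ -2.4,   3.6, -17.4]))
Mtool [ 0.5966 -0.8447  0.0652]
```

That's the firm stop, at 15.9 N. I'll back off and check.

Request:
jog_arm([
  [0,0,0,0,0,-4,0],
  [0,0,0,0,0,-15,0],
  [0,0,0,0,0,-40,0],
  [0,0,0,0,0,-60,0],
  [0,0,0,0,0,-80,0],
  [0,0,0,0,0,-80,0],
])

```text
t: 9.8
eef_pos: [0.5574, 0.1359, 0.1297]
tool_rot: [0.235, 0.745, 0.595, 0.187]
contact_force: [0.1, -0.6, 0.8]
gripper_width: 0.001
grasp_force: 0.0
```

```bash
python3 s.py yellow blue; python3 - <<'E'
from h import *
p=bot.read_camera("scene")
cv2.imwrite("pics/after1.png",cv2.resize(p["pixels"][150:270,220:370,::-1],(750,600),interpolation=cv2.INTER_CUBIC))
E
```

```text
9.8 [0.5574 0.1359 0.1297] [ 0.3033  0.5354 -1.0723  2.2359  1.5297  0.8908 -2.055 ] Ftool [-0.5656  0.675  -0.5453]
yellow [0.5939 0.1244 0.0796] (array([-0.001, -0.004,  0.005]), array([-3.2,  2.5, 63. ]))
blue [0.5702 0.0231 0.0796] (array([-0.001, -0.004,  0.005]), array([-107.2,    1.9,   62.6]))
Mtool [ 0.6117  0.0743 -0.0304]
```

View pics/after1.png

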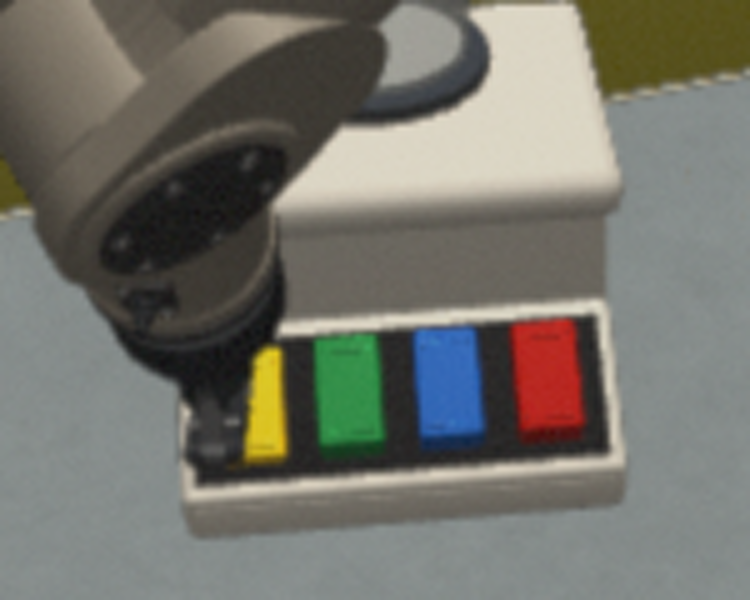

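The red key has popped up, with its front side now showing at crop (550,435). Yellow stays down with no side visible at (265,460). On to blue.

Request:
jog_arm([
  [0,0,0,-20,0,0,0],
  [0,0,0,-45,0,0,0],
  [0,0,0,-70,0,0,0],
  [0,0,0,-95,0,0,0],
  [0,0,0,-107,0,10,0],
  [0,0,0,-107,0,30,0],
  [0,0,0,-107,0,45,0],
  [0,0,0,-107,0,52,0],
  [0,0,0,-107,0,52,0],
])

```text
t: 10.98
eef_pos: [0.5623, 0.0245, 0.085]
tool_rot: [0.234, 0.746, 0.595, 0.186]
contact_force: [-0.3, 0.0, -0.5]
gripper_width: -0.001
grasp_force: 0.0
```

```bash
python3 s.py blue
```

```text
10.975 [0.5623 0.0245 0.085 ] [ 0.5072  0.5793 -0.9939  2.32    1.7813  0.7611 -2.0854] Ftool [-0.0162 -0.5149  0.2972]
blue [0.5702 0.0231 0.0796] (array([-0.004, -0.003,  0.005]), array([0.4, 3.4, 9. ]))
Mtool [0.5903 0.0355 0.004 ]
```

Request:
jog_arm([
  [0,0,0,0,0,4,0],
  [0,0,0,0,0,8,0],
  [0,0,0,0,0,12,0],
  [0,0,0,0,0,15,0],
  [0,0,0,0,0,18,0],
  [0,0,0,0,0,21,0],
  [0,0,0,0,0,22,0],
  [0,0,0,0,0,22,0],
])

```text
t: 11.98
eef_pos: [0.5749, 0.0217, 0.0677]
tool_rot: [0.234, 0.746, 0.595, 0.187]
contact_force: [-1.0, -0.1, 1.2]
gripper_width: -0.0
grasp_force: 0.4
```

```bash
python3 s.py blue
```

```text
11.975 [0.5749 0.0217 0.0677] [ 0.4938  0.6348 -0.9687  2.3015  1.838   0.7834 -2.1066] Ftool [-0.3365 -0.0624 -1.5651]
blue [0.5702 0.0231 0.0796] (array([-0.003, -0.003,  0.005]), array([  0.3,   2.8, -12.5]))
Mtool [ 0.4599 -0.0403  0.0596]
```

Request:
jog_arm([
  [0,0,0,0,0,1,0],
  [0,0,0,0,0,2,0],
  [0,0,0,0,0,3,0],
  [0,0,0,0,0,3,0],
])

```text
t: 12.48
eef_pos: [0.5765, 0.0213, 0.0652]
tool_rot: [0.234, 0.746, 0.595, 0.187]
contact_force: [-0.5, 0.3, 2.7]
gripper_width: 0.001
grasp_force: 1.1
```

```bash
python3 s.py blue
```

```text
12.475 [0.5765 0.0213 0.0652] [ 0.4921  0.6423 -0.9654  2.299   1.8454  0.7863 -2.109 ] Ftool [ 0.1307  1.0527 -2.5148]
blue [0.5702 0.0231 0.0796] (array([-0.003, -0.003,  0.005]), array([  0.3,   2.8, -15.5]))
Mtool [ 0.3854 -0.0747 -0.0101]
```

Request:
jog_arm([
  [0,0,0,0,0,0.7,0],
  [0,0,0,0,0,1.5,0],
  [0,0,0,0,0,1.5,0],
])

```text
t: 12.85
eef_pos: [0.5771, 0.0213, 0.0643]
tool_rot: [0.235, 0.746, 0.595, 0.187]
contact_force: [-5.9, 0.1, 8.9]
gripper_width: -0.001
grasp_force: 5.0
```

```bash
python3 s.py blue
```

```text
12.85 [0.5771 0.0213 0.0643] [ 0.4913  0.6453 -0.9644  2.2983  1.8488  0.7884 -2.1102] Ftool [ -1.2627   0.3601 -10.5861]
blue [0.5702 0.0231 0.0796] (array([-0.002, -0.003,  0.006]), array([  0.2,   2.8, -16.6]))
Mtool [ 0.2908 -0.4433  0.0174]
```

Request:
jog_arm([
  [0,0,0,0,0,0.3,0],
  [0,0,0,0,0,0.3,0],
])

```text
t: 13.1
eef_pos: [0.5772, 0.0213, 0.0642]
tool_rot: [0.235, 0.746, 0.595, 0.187]
contact_force: [-5.4, -0.5, 11.0]
gripper_width: 0.005
grasp_force: 5.8
```

Request:
jog_arm([
  [0,0,0,0,0,-4,0],
  [0,0,0,0,0,-15,0],
  [0,0,0,0,0,-40,0],
  [0,0,0,-20,0,-60,0],
  [0,0,0,-60,0,-85,0],
  [0,0,0,-110,0,-100,0],
  [0,0,0,-150,0,-100,0],
  [0,0,0,-190,0,-100,0],
  [0,0,0,-190,0,-100,0],
])

```text
t: 14.22
eef_pos: [0.4778, -0.1547, 0.1458]
tool_rot: [0.235, 0.748, 0.593, 0.185]
contact_force: [0.4, 0.9, -0.1]
gripper_width: 0.002
grasp_force: 0.0
```

```bash
python3 s.py; python3 - <<'E'
from h import *
p=bot.read_camera("scene")
cv2.imwrite("pics/after2.png",cv2.resize(p["pixels"][150:270,220:370,::-1],(750,600),interpolation=cv2.INTER_CUBIC))
E
```

```text
14.225 [ 0.4778 -0.1547  0.1458] [ 1.1069  0.2684 -1.0126  2.4297  1.7913  0.2619 -1.764 ] Ftool [0.9362 0.1346 0.229 ]
Mtool [0.6355 0.0289 0.0149]
```

View pics/after2.png

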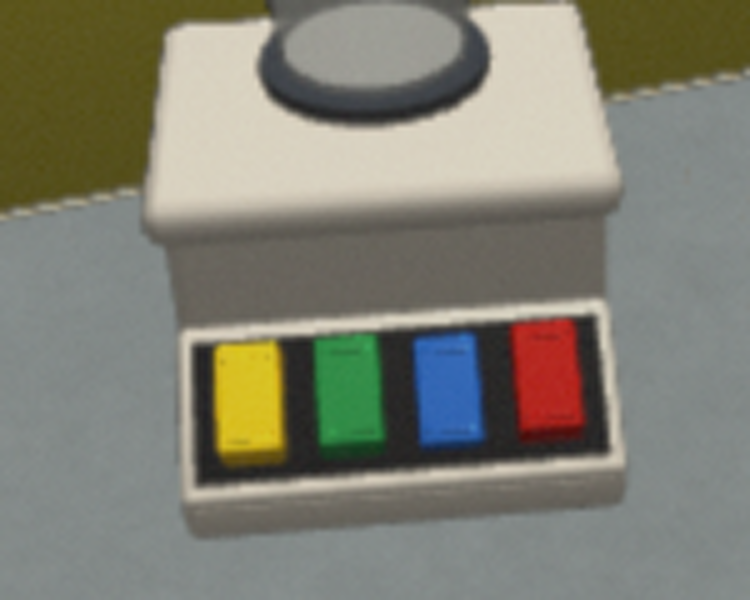

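Yellow, green and red are up, each with a dark front side showing at (250,458), (350,450) and (550,435). Blue is down: its face has moved to (450,390) with no side visible. The arm is clear, so I'm handing in.

```bash
python3 -c "
from station import bot
print(bot.hand_in())"
```

```text
the job is handed in; nothing more can be done
None
```

The job is handed in with no verdict returned: yellow was pressed to its stop (15.9 N, above the 10–12 N guide) and stayed down while red popped up, then blue was pressed home at about 12 N; the last picture shows blue alone down and the arm clear.

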